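# Stand the splash shield up and start the vacuum

## Robot

A 6-joint arm with a two-finger parallel gripper is mounted at the origin on the work surface. World frame = base frame: x ahead of the robot, y to its left, z up, the work surface at z = 0. Lengths are in mm, angles in degrees, forces in N, time in s.
With the tool pointing down it reaches from about 300 to 850 mm from the base axis. Payload 4.2 kg.
Tool frame: the origin (TCP) lies midway between the tips of the shut fingers; the grasp point (between the pads) lies 19 mm behind it (env.tcp_to_grasp is the distance from the TCP to the grasp point, in mm); z points along the fingers, x is the direction in which the jaws open and shut, and the axes are right-handed (so a half turn about z gives the same grasp; the last joint's range is limited). The gripper opens to 91 mm and grips with 3 to 60 N. Pads are 32 mm wide; open, the fingers measure 118 mm over their backs; the gripper's body (76 mm by 178 mm) begins 60 mm behind the grasp point.
Start: joints at [-64.859, 18.312, 89.639, -0, 72.044, -1.146], TCP at [254.657, -515.551, 213.976] pointing down, gripper open.
Joint ranges: [-177.97, 177.97], [-48.28, 115.42], [12.27, 149.76], [-77.06, 257.06], [2.81, 150.46], [-146.56, 146.56]. Speed limits (degrees/s): [147.25, 147.25, 180, 180, 180, 180].

## Interface

Orientations are given as [roll, pitch, yaw] about the fixed x, y, z axes, in that order (R = Rz(yaw) Ry(pitch) Rx(roll)).
In Python, from workcell import env gives the robot as it stands.
- The arm moves only by the tool drive_tool, never from a script. Its argument "motion" is a list of rows, each a list of 2 entries, a list of its own where there are three numbers: the shift along the world's x, y, z in m, then the turn, a rotation vector about the world's x, y, z in rad. In form: [[[dx, dy, dz], [wx, wy, wz]], ...]. A call has exactly 10 rows; each row shifts and turns the commanded pose from where the row before left it; what a row does not reach is not made up. A row lasts 1/12 s, in which the tool goes at most 41.7 mm and 7.16 degrees, less where a joint would pass 70% of its speed; a pose out of reach is approached as far as the arm can. A call is refused whole if a number of a shift passes 0.0417 or a number of a turn 0.125, either way. A call with a gripper value outside its range is refused whole. "claw" is the opening, from 0 (shut) to 1 (fully open), set as the call begins (left out, the last holds). The fingers move at their own pace and stop on an object; "force" is the grip in N (left out, the last holds). Time passes only in rows, so rows that do not move let the fingers close, or fill a call up. It gives the time, the measured TCP pose, the force and the opening at its end, in the units of the state.
- env.state(): the state, without advancing time (a new reading comes with each control period).
- env.grab_frame(name): name is "scene" or "side" or "wrist"; returns the picture (400x640x3 uint8, red, green, blue); there is no depth.
- env.camera_params(name): a dict with "fov_y" (degrees; the focal length in pixels is half the picture's height over the tangent of half this angle, whatever the lens; pixels are square), "cx", "cy" (the principal point, pixels), "k1" (the pictures are not rectified: a ray, as slopes to the right and down, at radius r is drawn at 1 + k1 r^2 times it, then the intrinsics apply), "pose" (4x4, takes a point from camera to world coordinates). Camera axes: x right, y down, z forward; pixel columns grow to the right and rows downward; lengths in mm; the calibration is good to about 2 mm. A picture is of the moment at which its call begins: read the wrist's pose just before it. camera_params takes no time and is no camera call; for the wrist camera it gives the pose at the moment of the call.
- env.job_done(): hands the job in, once; it reports no verdict.
The state is a dict: "time_s": time; "qpos": joint angles; "qvel": joint speeds; "effort": joint torques, N m; "ee_pos": TCP position; "ee_rot": TCP orientation; "force": force on the tool from outside, world axes, zero at the start; "torque": the same for the moment, N m; "gripper_width": finger opening in mm.
Only numpy, scipy, OpenCV 4.12 (cv2) and the standard library are available. Lean on these libraries where they do the work, as an engineer would, in place of code of your own. Each camera call takes 0.05 s, during which the arm holds its last target.

## Task

The splash shield has been knocked flat on its back in front of the stirrer. Stand it back up on its foot about where it lies, by pushing its upright foot over with the fingertips, and only then press the green start button of the vacuum controller all the way down and let it go. Nothing is to be gripped or lifted; leave the red button, the flask, the bottle and the beaker alone.

Things in the scene. Friction and masses are not known exactly. Their poses are not given: they have to be found in the camera images.
- shield: L-shaped splash shield, 0.9 kg: orange panel 180 mm wide, 220 tall, 6 thick, at one end of a heavy steel foot 180 wide, 90 long, 12 thick. Origin: middle of the heel edge, where the panel's back meets the sole; x along the foot away from the panel, y along the heel edge, z up the panel. At the start it lies on its panel's back: x points up (the foot is a 90 mm high wall), z is level.
- sole: the black rubber sole under the shield's foot, 90 x 180 x 3 mm, fixed to it; same origin and axes as the shield. At the start it faces away from the panel; it is not to be pressed or pinched by the fingers
- foot_edge (a point): middle of the foot's free edge, on its face towards the panel, 90 mm from the heel, 12 mm above the sole; 90 mm above the bench at the start. Pushed near here away from the panel (2 to 3 N), the shield pivots on its heel edge, which stays on the bench, and past about 25 degrees falls onto its sole by itself, the panel swinging up behind the pusher
- stirrer: white hotplate stirrer, fixed, 160 x 160 mm, 84 mm high, origin under its centre; the shield's foot falls towards it, with about 60 to 100 mm left between them
- flask: green glass conical flask on the stirrer, 82 mm across, 120 mm tall, origin at the centre of its underside; leave alone
- controller: white vacuum controller, fixed, 130 (x) x 150 (y) mm, 55 mm high, with a small tilted screen up to 100 mm high along its +x side; origin under its centre
- start_top (a point): centre of the top of the round green start button (28 mm across) on the controller's top, at x -25, y +36 mm in the controller's frame; pressed straight down, 6 mm travel, about 5 N when fully down, springs back
- start (a joint): travel of the green start button in m, 0 released, 0.006 fully down
- stop (a joint): travel of the red stop button in m, 0 released, 0.006 fully down; it is on the controller's top at x -25, y -36 mm, 72 mm from the green one; leave alone
- bottle: amber bottle with a blue cap, 62 mm across, 125 mm tall, origin at the centre of its underside; leave alone
- beaker: white beaker, 64 mm across, 80 mm tall, origin at the centre of its underside; leave alone
Mind the look-alikes: they are no part of the job. Of the things shaped like the shield, the orange one is meant.

How it is judged:
By the outcome, as a careful person would: the job done as asked, in the order asked, and still so for the second after the job is handed in, with the robot touching nothing.
It also fails if it takes over 48 s, if anything falls off the work surface, if the arm or the gripper's body presses on something with over 40 N, if the wrist force passes 120 N, or if a joint passes its speed limit or range.

## Working session

There is one attempt and no reset: what is moved stays moved. The work goes in short steps, Python scripts to look and compute and a tool call to move; the robot and the scene stay as the last step left them, time stands still between calls to the robot, and variables do not carry over. Pictures are saved under pics/ and viewed, and the job is handed in when it is done.

Besides the shell and the picture viewer there is one more tool, called as name([rows], argument=value, ...), one row to a line, values as JSON. drive_tool: Moves the arm, as the interface text tells. Its arguments: {"type":"object","properties":{"motion":{"type":"array","items":{"type":"array"}},"claw":{"type":"number"},"force":{"type":"number"}},"required":["motion"]}

```bash
mkdir -p pics; ls; python3 - <<'E'
from workcell import env
import cv2,numpy as np
print(env.state())
for n in("scene","side","wrist"):
    p=env.camera_params(n); print(n,{k:(np.round(v,3).tolist()) for k,v in p.items()})
    im=env.grab_frame(n); cv2.imwrite(f"pics/{n}0.png",im[:,:,::-1])
E
```

```text
pics
{'time_s': 0.0, 'qpos': array([-6.48589611e+01,  1.83541904e+01,  8.97088862e+01, -2.06241399e-03,
        7.20443803e+01, -1.14631815e+00]), 'qvel': array([ 0.12109401,  0.01975718,  0.02774827,  0.0292245 ,  0.02984429,
       -0.04463146]), 'effort': array([ 2.58531574e-03, -4.12452221e+01, -2.31975460e+01,  7.29768584e-02,
        4.56742477e-02, -1.40388420e-04]), 'ee_pos': array([ 254.41469817, -515.06462763,  213.07793753]), 'ee_rot': array([-1.79999811e+02,  1.07474706e-01, -6.37120051e+01]), 'force': array([ 0.84121905,  0.28184741, -0.13973678]), 'torque': array([-0.04295842,  0.02774195,  0.01810897]), 'gripper_width': 91.23752493296742}
scene {'fov_y': 56.287, 'cx': 319.831, 'cy': 204.225, 'k1': -0.067, 'pose': [[0.886, 0.33, -0.325, 948.654], [0.463, -0.604, 0.649, -928.743], [0.018, -0.726, -0.688, 1104.188], [0.0, 0.0, 0.0, 1.0]]}
side {'fov_y': 50.048, 'cx': 324.276, 'cy': 200.131, 'k1': 0.033, 'pose': [[-0.671, -0.471, 0.573, -412.619], [-0.741, 0.431, -0.515, 819.651], [-0.004, -0.77, -0.638, 1052.588], [0.0, 0.0, 0.0, 1.0]]}
wrist {'fov_y': 59.867, 'cx': 318.168, 'cy': 200.784, 'k1': -0.078, 'pose': [[0.442, -0.858, -0.26, 326.666], [-0.897, -0.424, -0.126, -479.404], [-0.002, 0.289, -0.957, 383.096], [0.0, 0.0, 0.0, 1.0]]}
```

View pics/scene0.png

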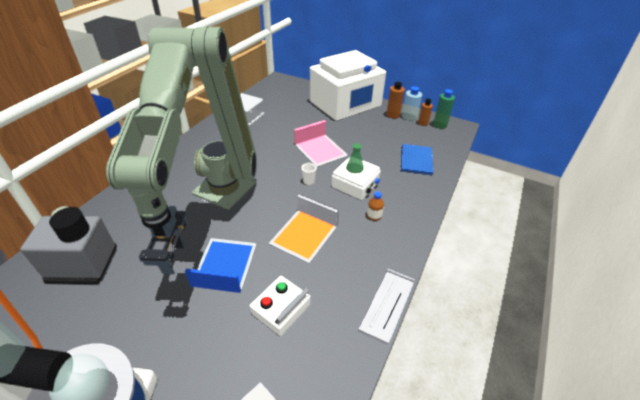

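View pics/side0.png

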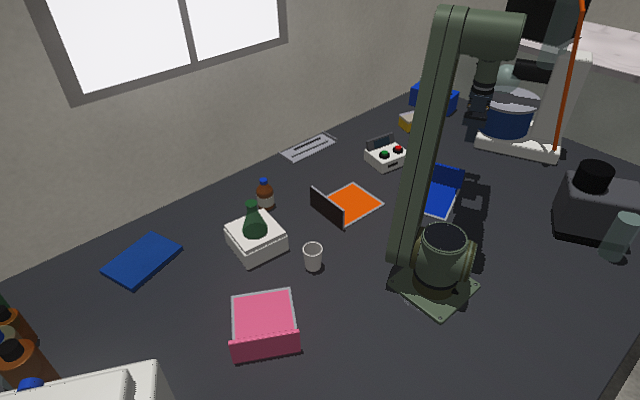

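View pics/wrist0.png

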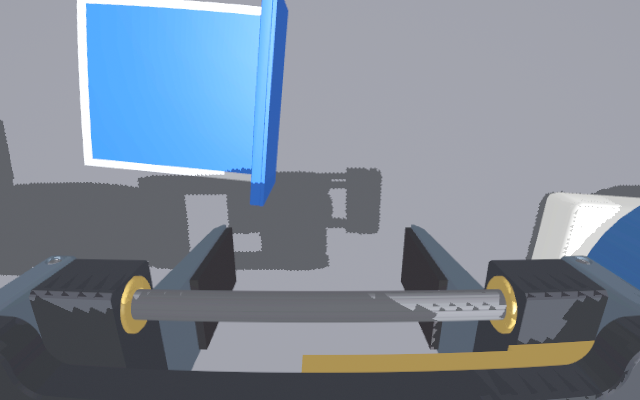

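The orange shield lies at scene (305,235), with its foot wall at (318,208) towards the stirrer at (357,177). The green button is at (282,287) and the red at (266,302). Side view: panel (355,203), foot wall (327,207), buttons green (384,155) and red (398,149).

```bash
cat > h.py <<'E'
import numpy as np,cv2,json
from workcell import env
def ray(P,u,v):
    f=200/np.tan(np.radians(P['fov_y'])/2)
    K=np.array([[f,0,P['cx']],[0,f,P['cy']],[0,0,1.]])
    x,y=cv2.undistortPoints(np.array([[[u,v]]],float),K,np.array([P['k1'],0,0,0,0.]))[0,0]
    T=np.array(P['pose']); d=T[:3,:3]@[x,y,1]; return T[:3,3],d
def onz(P,u,v,z):
    o,d=ray(P,u,v); return o+d*(z-o[2])/d[2]
def proj(P,X):
    T=np.array(P['pose']); c=T[:3,:3].T@(np.asarray(X,float)-T[:3,3]); f=200/np.tan(np.radians(P['fov_y'])/2)
    s=c[:2]/c[2]; s=s*(1+P['k1']*(s@s)); return s*f+[P['cx'],P['cy']]
def tri(rs):
    A=np.zeros((3,3));b=np.zeros(3)
    for o,d in rs:
        d=d/np.linalg.norm(d);M=np.eye(3)-np.outer(d,d);A+=M;b+=M@o
    return np.linalg.solve(A,b)
E
python3 - <<'E'
from h import *
for n in("scene","side"):
    P=env.camera_params(n); im=cv2.imread(f"pics/{n}0.png"); h=cv2.cvtColor(im,cv2.COLOR_BGR2HSV)
    for nm,lo,hi,z in(("orange",(5,150,120),(22,255,255),6),("green",(50,100,40),(85,255,255),61),("red",(0,150,80),(4,255,255),61),("redb",(172,150,80),(180,255,255),61)):
        m=cv2.inRange(h,lo,hi)
        for c in cv2.findContours(m,0,2)[0]:
            a=cv2.contourArea(c)
            if a<20: continue
            M=cv2.moments(c);u,v=M['m10']/M['m00'],M['m01']/M['m00']
            print(n,nm,a,round(u,1),round(v,1),np.round(onz(P,u,v,z)))
            if nm=="orange" and a>600:
                q=cv2.approxPolyDP(c,5,True)[:,0]
                for p in q: print("   ",p,np.round(onz(P,*p,6)))
s=cv2.imread("pics/scene0.png")[150:320,230:400];cv2.imwrite("pics/sc.png",cv2.resize(s,None,fx=3.5,fy=3.5,interpolation=cv2.INTER_CUBIC))
s=cv2.imread("pics/side0.png")[120:280,210:430];cv2.imwrite("pics/si.png",cv2.resize(s,None,fx=3.5,fy=3.5,interpolation=cv2.INTER_CUBIC))
E
```

```text
scene orange 377.0 18.9 319.8 [-187. -863.    6.]
scene orange 120.0 7.4 247.7 [-529. -699.    6.]
scene orange 1361.0 303.7 234.2 [453. -75.   6.]
    [300 212] [379.  25.   6.]
    [275 241] [ 373. -159.    6.]
    [308 257] [ 523. -167.    6.]
    [332 225] [529.  22.   6.]
scene orange 345.0 9.2 227.3 [-631. -630.    6.]
scene orange 98.0 376.1 203.7 [640. 226.   6.]
scene orange 99.0 33.7 198.5 [-703. -471.    6.]
scene orange 66.0 89.3 189.2 [-529. -305.    6.]
scene orange 327.0 65.8 189.6 [-624. -360.    6.]
scene orange 80.5 73.6 160.1 [-790. -197.    6.]
scene orange 139.5 8.2 156.8 [-1132.  -345.     6.]
scene orange 734.0 95.4 159.9 [-692. -143.    6.]
    [ 94 137] [-873.  -10.    6.]
    [ 79 147] [-865. -110.    6.]
    [101 189] [-482. -278.    6.]
    [107 155] [-673.  -87.    6.]
scene orange 35.0 60.3 129.7 [-1111.   -51.     6.]
scene orange 349.0 38.2 133.1 [-1196.  -133.     6.]
scene orange 33.5 49.2 127.1 [-1196.   -65.     6.]
scene orange 40.5 49.3 110.0 [-1378.    56.     6.]
scene orange 502.5 71.5 112.0 [-1229.   104.     6.]
scene orange 32.5 397.1 89.9 
[... 446 characters left out ...]
999.   482.     6.]
    [67 78] [-1684.   391.     6.]
    [64 55] [-2089.   645.     6.]
    [38 16] [-3316.  1180.     6.]
    [32 23] [-3156.  1019.     6.]
scene green 49.5 281.1 286.4 [ 526. -355.   61.]
scene green 87.5 354.6 167.1 [480. 349.  61.]
scene green 70.5 356.3 151.1 [438. 467.  61.]
scene green 362.0 443.2 111.2 [ 713. 1067.   61.]
scene red 52.5 265.8 301.3 [ 512. -427.   61.]
side orange 960.5 353.6 202.0 [443. -99.   6.]
    [380 203] [ 371. -169.    6.]
    [353 184] [ 524. -177.    6.]
    [328 197] [531. -48.   6.]
    [345 210] [431. -43.   6.]
    [344 224] [379.  14.   6.]
side orange 38.5 582.0 5.0 [  952. -3225.     6.]
side green 61.5 250.6 202.7 [645. 226.  61.]
```

View pics/sc.png

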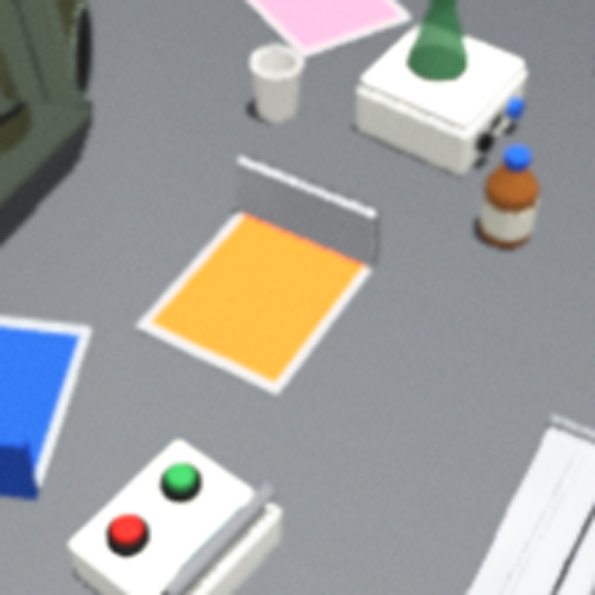

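View pics/si.png

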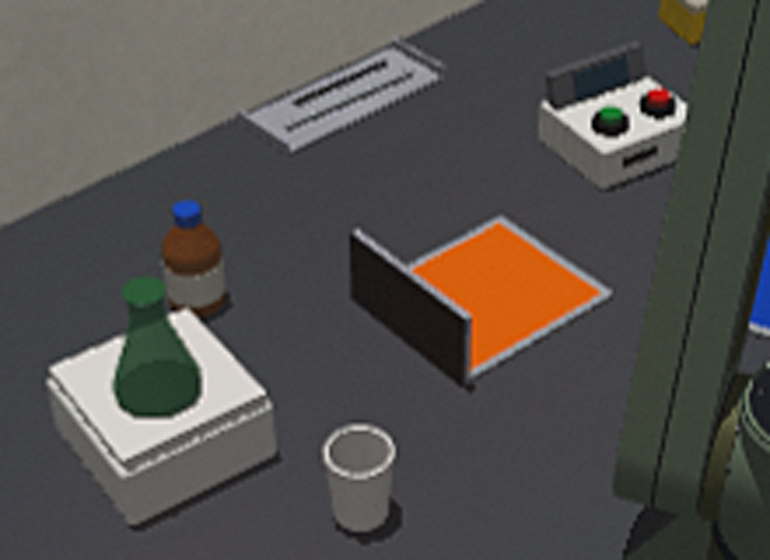

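```bash
python3 - <<'E'
from h import *
Ps,Pd=env.camera_params("scene"),env.camera_params("side")
S=lambda a,b:(230+a/3.5,150+b/3.5)
D=lambda a,b:(210+a/3.5,120+b/3.5)
# near pts
for nm,s,d in(("edgeL -x end",S(240,158),D(468,320)),("edge +x end",S(376,212),D(354,232)),("green",S(181,477),D(611,116)),("red",S(128,530),D(658,98)),("beaker rim",S(276,57),D(361,450)),("bottle cap",S(517,155),D(187,208)),("flask top",None,None)):
    if s is None: continue
    r=[ray(Ps,*s),ray(Pd,*d)]
    X=tri(r);print(nm,np.round(X,1),np.round(proj(Ps,X)-s,1),np.round(proj(Pd,X)-d,1))
for nm,p,z in(("edgeL",S(240,158),90),("edgeR",S(376,212),90),("green",S(181,472),66),("stir l",S(358,87),84),("stir f",S(463,128),84),("stir r",S(526,72),84)): print(nm,np.round(onz(Ps,*p,z)))
for nm,p,z in(("edgeL",D(468,320),90),("edgeR",D(354,232),90),("green",D(611,112),66),("stir l",D(50,370),84),("stir f",D(128,460),84),("stir r",D(270,393),84),("stir back",D(183,312),84)): print("side",nm,np.round(onz(Pd,*p,z)))
E
```

```text
edgeL -x end [365.7  34.3  87.4] [-0.6  0.1] [-0.7 -0.2]
edge +x end [544.3  26.6  90.2] [-0.5  0.2] [-0.6 -0.2]
green [ 528.7 -359.9   69.4] [-0.8  0.1] [-0.6 -0.1]
red [ 516.6 -430.9   69.1] [-0.7  0.1] [-0.5 -0. ]
beaker rim [307.7 224.4  83.7] [-0.7  0.2] [-1.1 -0.3]
bottle cap [658.  154.3 123.5] [-0.4  0.2] [-0.5 -0.2]
edgeL [369.  34.  90.]
edgeR [546.  29.  90.]
green [ 526. -352.   66.]
stir l [428. 223.  84.]
stir f [573. 214.  84.]
stir r [600. 353.  84.]
side edgeL [361.  35.  90.]
side edgeR [542.  26.  90.]
side green [ 536. -372.   66.]
side stir l [581. 371.  84.]
side stir f [434. 383.  84.]
side stir r [416. 237.  84.]
side stir back [565. 229.  84.]
```

drive_tool([
  [[0.01,0.024,0],[0,0,0.053]],
  [[0.01,0.024,0],[0,0,0.053]],
  [[0.01,0.024,0],[0,0,0.053]],
  [[0.01,0.024,0],[0,0,0.053]],
  [[0.01,0.024,0],[0,0,0.053]],
  [[0.01,0.024,0],[0,0,0.053]],
  [[0.01,0.024,0],[0,0,0.053]],
  [[0.01,0.024,0],[0,0,0.053]],
  [[0.01,0.024,0],[0,0,0.053]],
  [[0.01,0.024,0],[0,0,0.053]],
], claw=1)

```text
time_s: 0.98
ee_pos: [354.8, -274.2, 213.8]
ee_rot: [-180.0, 0.0, -33.2]
force: [1.5, -0.5, -0.7]
gripper_width: 91.1
```

drive_tool([
  [[0.01,0.024,0],[0,0,0.054]],
  [[0.01,0.024,0],[0,0,0.054]],
  [[0.01,0.024,0],[0,0,0.054]],
  [[0.01,0.024,0],[0,0,0.054]],
  [[0.01,0.024,0],[0,0,0.054]],
  [[0.01,0.024,0],[0,0,0.054]],
  [[0.01,0.024,0],[0,0,0.054]],
  [[0.01,0.024,0],[0,0,0.054]],
  [[0.01,0.024,0],[0,0,0.054]],
  [[0.01,0.024,0],[0,0,0.054]],
])

```text
time_s: 1.82
ee_pos: [454.8, -34.3, 213.8]
ee_rot: [180.0, 0.0, -2.2]
force: [-0.8, -0.2, -0.2]
gripper_width: 90.9
```

Check with the wrist view before descending.

```bash
python3 - <<'E'
from h import *
P=env.camera_params("wrist");im=env.grab_frame("wrist")[:,:,::-1].copy()
cv2.imwrite("pics/w1.png",im)
for X in([455,24,90],[365,28,90],[544,20,90],[455,-25,72],[455,24,6]): print(X,np.round(proj(P,X)))
np.save("/tmp/P.npy",P,allow_pickle=True)
E
```

```text
[455, 24, 90] [318. 126.]
[365, 28, 90] [210. 126.]
[544, 20, 90] [424. 127.]
[455, -25, 72] [320. 178.]
[455, 24, 6] [318. 120.]
```

View pics/w1.png

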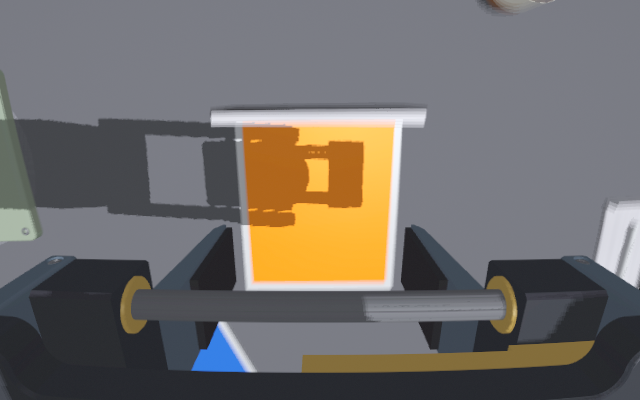

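The wrist picture shows the foot's top edge at rows 109–126, columns 212–425. That matches the prediction (inner face at y≈24, aligned with the jaws). Descending in front of it.

drive_tool([
  [[0,0,-0.014],[0,0,0]],
  [[0,0,-0.014],[0,0,0]],
  [[0,0,-0.014],[0,0,0]],
  [[0,0,-0.014],[0,0,0]],
  [[0,0,-0.014],[0,0,0]],
  [[0,0,-0.014],[0,0,0]],
  [[0,0,-0.014],[0,0,0]],
  [[0,0,-0.014],[0,0,0]],
  [[0,0,-0.014],[0,0,0]],
  [[0,0,-0.014],[0,0,0]],
])

```text
time_s: 2.7
ee_pos: [454.4, -35.7, 73.2]
ee_rot: [180.0, 0.0, -2.4]
force: [-0.2, -0.2, -0.4]
gripper_width: 90.8
```

drive_tool([
  [[0,0.005,0],[0,0,0]],
  [[0,0.005,0],[0,0,0]],
  [[0,0.005,0],[0,0,0]],
  [[0,0.005,0],[0,0,0]],
  [[0,0.005,0],[0,0,0]],
  [[0,0.005,0],[0,0,0]],
  [[0,0.004,0],[0,0,0]],
  [[0,0.004,0],[0,0,0]],
  [[0,0.004,0],[0,0,0]],
  [[0,0.004,0],[0,0,0]],
])

```text
time_s: 3.53
ee_pos: [454.9, 10.4, 74.2]
ee_rot: [179.9, -0.0, -2.4]
force: [0.5, -2.5, 1.9]
gripper_width: 91.2
```

drive_tool([
  [[0,0.003,0],[0,0,0]],
  [[0,0.003,0],[0,0,0]],
  [[0,0.003,0],[0,0,0]],
  [[0,0.003,0],[0,0,0]],
  [[0,0.003,0],[0,0,0]],
  [[0,0.003,0],[0,0,0]],
  [[0,0.003,0],[0,0,0]],
  [[0,0.003,0],[0,0,0]],
  [[0,0.002,0],[0,0,0]],
  [[0,0.001,0],[0,0,0]],
])

```text
time_s: 4.37
ee_pos: [454.4, 37.9, 73.9]
ee_rot: [-180.0, 0.0, -2.4]
force: [0.5, -0.2, -0.1]
gripper_width: 90.8
```

```bash
python3 - <<'E'
from h import *
im=env.grab_frame("scene")[:,:,::-1][130:300,210:410]
im2=env.grab_frame("side")[:,:,::-1][120:290,240:440]
cv2.imwrite("pics/p2.png",cv2.resize(np.hstack([im,im2]),None,fx=2,fy=2,interpolation=cv2.INTER_CUBIC))
print(env.state()['force'],env.state()['ee_pos'])
E
```

```text
[ 0.23074792 -0.56766713  0.02025943] [454.53528799  37.69632348  73.93209519]
```

View pics/p2.png

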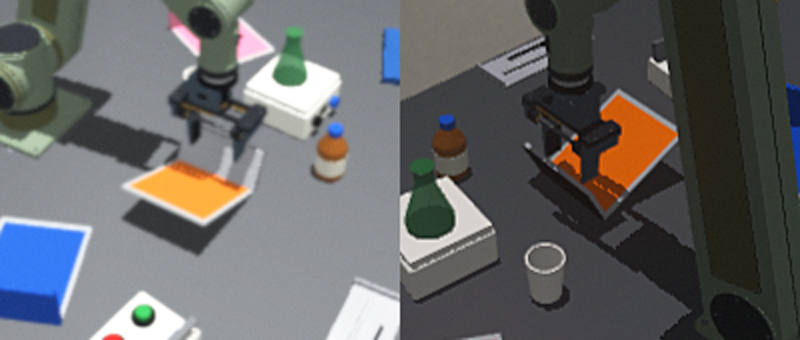

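The side view shows the shield tilted about 18° and pivoting on its heel. Next I push it past balance and keep moving forward, clear of the rising panel.

drive_tool([
  [[0,0.004,0],[0,0,0]],
  [[0,0.005,0],[0,0,0]],
  [[0,0.006,0],[0,0,0]],
  [[0,0.008,0],[0,0,0]],
  [[0,0.01,0],[0,0,0]],
  [[0,0.012,0.002],[0,0,0]],
  [[0,0.012,0.004],[0,0,0]],
  [[0,0.012,0.006],[0,0,0]],
  [[0,0.012,0.006],[0,0,0]],
  [[0,0.012,0.006],[0,0,0]],
])

```text
time_s: 5.3
ee_pos: [454.3, 131.6, 98.1]
ee_rot: [180.0, 0.0, -2.4]
force: [0.5, -0.5, -0.3]
gripper_width: 91.1
```

```bash
python3 - <<'E'
from h import *
im=env.grab_frame("scene")[:,:,::-1][110:280,220:420]
im2=env.grab_frame("side")[:,:,::-1][100:270,230:430]
cv2.imwrite("pics/p3.png",cv2.resize(np.hstack([im,im2]),None,fx=2,fy=2,interpolation=cv2.INTER_CUBIC))
print(env.state()['force'],env.state()['ee_pos'])
E
```

```text
[-0.73302142  0.93872239  0.79038239] [455.37562609 132.29954614  98.79318579]
```

View pics/p3.png

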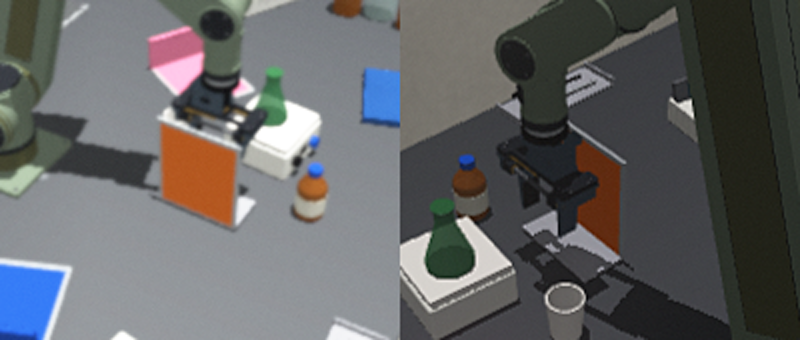

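The shield stands on its foot, panel upright. I'll go straight up, then over the panel, closing the fingers on the way.

drive_tool([
  [[0,0,0.018],[0,0,0]],
  [[0,0,0.02],[0,0,0]],
  [[0,0,0.02],[0,0,0]],
  [[0,0,0.02],[0,0,0]],
  [[0,0,0.02],[0,0,0]],
  [[0,0,0.02],[0,0,0]],
  [[0,0,0.02],[0,0,0]],
  [[0,0,0.02],[0,0,0]],
  [[0,0,0.02],[0,0,0]],
  [[0,0,0.02],[0,0,0]],
])

```text
time_s: 6.23
ee_pos: [454.3, 129.9, 296.5]
ee_rot: [179.9, 0.0, -2.4]
force: [0.0, 0.3, -0.1]
gripper_width: 91.3
```

drive_tool([
  [[0.003,-0.02,0],[0,0,0]],
  [[0.003,-0.02,0],[0,0,0]],
  [[0.003,-0.02,0],[0,0,0]],
  [[0.003,-0.02,0],[0,0,0]],
  [[0.003,-0.02,0],[0,0,0]],
  [[0.003,-0.02,0],[0,0,0]],
  [[0.003,-0.02,0],[0,0,0]],
  [[0.003,-0.02,0],[0,0,0]],
  [[0.003,-0.02,0],[0,0,0]],
  [[0.003,-0.02,0],[0,0,0]],
])

```text
time_s: 7.07
ee_pos: [484.2, -70.9, 295.5]
ee_rot: [180.0, 0.1, -2.4]
force: [0.3, 1.0, 0.1]
gripper_width: 91.5
```

drive_tool([
  [[0.003,-0.02,0],[0,0,0]],
  [[0.003,-0.02,0],[0,0,0]],
  [[0.003,-0.02,0],[0,0,0]],
  [[0.003,-0.02,0],[0,0,0]],
  [[0.003,-0.02,0],[0,0,0]],
  [[0.003,-0.02,0],[0,0,0]],
  [[0.003,-0.02,0],[0,0,0]],
  [[0.003,-0.02,0],[0,0,0]],
  [[0.003,-0.02,0],[0,0,0]],
  [[0.003,-0.02,0],[0,0,0]],
], claw=0)

```text
time_s: 7.9
ee_pos: [514.2, -270.8, 295.3]
ee_rot: [-180.0, 0.1, -2.4]
force: [0.6, -0.3, -0.5]
gripper_width: 27.4
```

```bash
python3 - <<'E'
from h import *
Ps,Pd,Pw=[env.camera_params(n) for n in("scene","side","wrist")]
print(env.state()['ee_pos'],env.state()['ee_rot'])
ims={n:env.grab_frame(n)[:,:,::-1].copy() for n in("wrist","scene","side")}
for n in ims: cv2.imwrite(f"pics/{n}4.png",ims[n])
def blobs(n,roi):
    h=cv2.cvtColor(ims[n],cv2.COLOR_BGR2HSV)
    for nm,lo,hi in(("g",(45,90,40),(85,255,255)),("r",(0,150,80),(4,255,255))):
        m=cv2.inRange(h,lo,hi)
        for c in cv2.findContours(m,0,2)[0]:
            if cv2.contourArea(c)>15:
                M=cv2.moments(c);print(n,nm,cv2.contourArea(c),round(M['m10']/M['m00'],1),round(M['m01']/M['m00'],1),cv2.boundingRect(c))
for n in ims: blobs(n,None)
E
```

```text
[ 514.18741052 -270.80026023  295.31998867] [-1.79998319e+02  7.63472794e-02 -2.42759274e+00]
wrist g 417.0 334.0 243.1 (323, 231, 23, 24)
wrist r 100.5 325.7 287.1 (316, 283, 20, 8)
scene g 51.5 281.3 286.4 (277, 283, 10, 8)
scene g 217.5 355.6 159.8 (347, 144, 16, 28)
scene g 370.0 443.1 111.4 (434, 94, 20, 34)
scene r 52.5 265.8 301.3 (261, 298, 10, 8)
scene r 417.5 216.6 90.2 (207, 66, 21, 44)
side g 20.0 2.9 301.3 (0, 295, 9, 13)
side g 159.0 252.2 217.8 (243, 199, 24, 40)
```

View pics/wrist4.png

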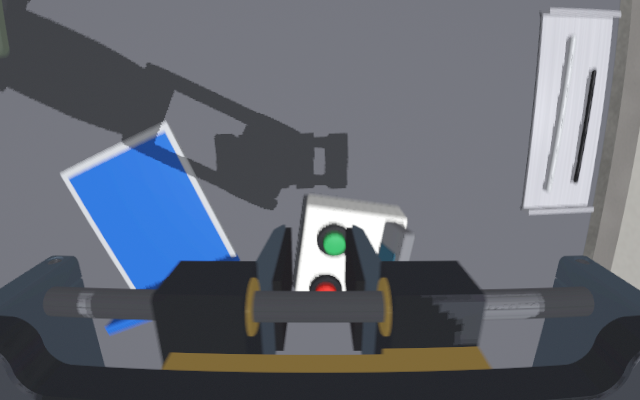

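View pics/scene4.png

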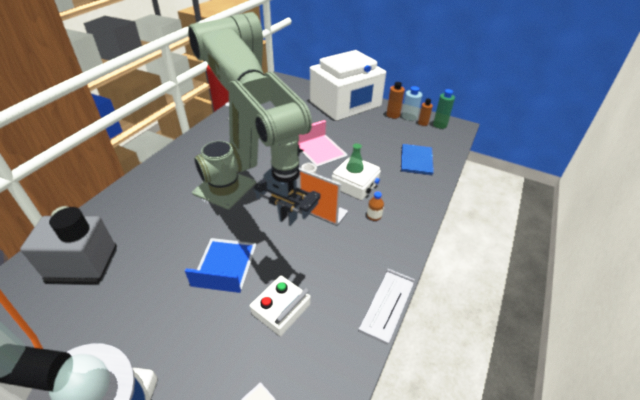

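View pics/side4.png

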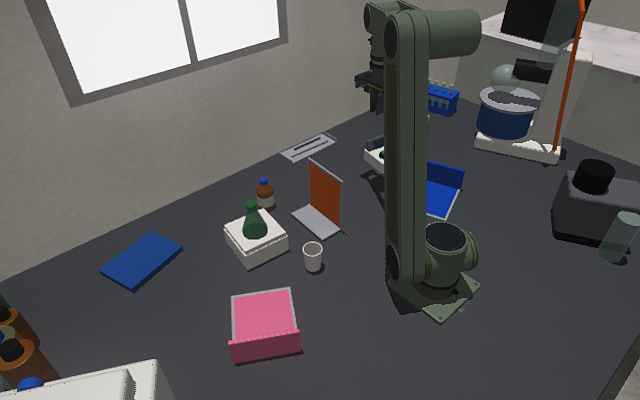

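```bash
python3 - <<'E'
from h import *
Ps,Pd,Pw=[env.camera_params(n) for n in("scene","side","wrist")]
X=tri([ray(Ps,281.3,286.4),ray(Pw,334,243.1)]);print(X,proj(Ps,X),proj(Pw,X))
X=tri([ray(Ps,281.3,286.4),ray(Pd,210+611/3.5,120+115/3.5),ray(Pw,334,243.1)]);print(X,proj(Ps,X),proj(Pw,X),proj(Pd,X))
for z in(60,65,70): print(z,onz(Ps,281.3,286.4,z),onz(Pw,334,243.1,z))
print(env.state()['ee_pos'],env.state()['gripper_width'])
E
```

```text
[ 528.94098773 -361.22998615   71.703329  ] [280.77651898 286.31724556] [335.2478169  242.45083259]
[ 528.27372062 -361.46524944   70.58580843] [280.58353671 286.48365969] [334.67140252 242.28452646] [384.31356718 152.72729255]
60 [ 525.87124458 -354.24980365   60.        ] [ 527.70340473 -367.17450461   60.        ]
65 [ 527.8957035  -357.00071151   65.        ] [ 527.56674311 -364.97505847   65.        ]
70 [ 529.92016242 -359.75161936   70.        ] [ 527.43008148 -362.77561233   70.        ]
[ 514.18748237 -270.53699973  294.93380028] 15.541633161797247
```

drive_tool([
  [[0.0014,-0.0091,-0.015],[0,0,0]],
  [[0.0014,-0.0091,-0.015],[0,0,0]],
  [[0.0014,-0.0091,-0.015],[0,0,0]],
  [[0.0014,-0.0091,-0.015],[0,0,0]],
  [[0.0014,-0.0091,-0.015],[0,0,0]],
  [[0.0014,-0.0091,-0.015],[0,0,0]],
  [[0.0014,-0.0091,-0.015],[0,0,0]],
  [[0.0014,-0.0091,-0.015],[0,0,0]],
  [[0.0014,-0.0091,-0.015],[0,0,0]],
  [[0.0014,-0.0091,-0.015],[0,0,0]],
])

```text
time_s: 8.88
ee_pos: [528.5, -359.6, 145.3]
ee_rot: [-180.0, 0.0, -2.4]
force: [0.3, 0.3, 0.8]
gripper_width: 0.2
```

drive_tool([
  [[0,0,-0.006],[0,0,0]],
  [[0,0,-0.006],[0,0,0]],
  [[0,0,-0.006],[0,0,0]],
  [[0,0,-0.006],[0,0,0]],
  [[0,0,-0.006],[0,0,0]],
  [[0,0,-0.006],[0,0,0]],
  [[0,0,-0.006],[0,0,0]],
  [[0,0,-0.006],[0,0,0]],
  [[0,0,-0.006],[0,0,0]],
  [[0,0,-0.006],[0,0,0]],
])

```text
time_s: 9.72
ee_pos: [528.6, -360.5, 85.4]
ee_rot: [-180.0, -0.0, -2.4]
force: [-0.7, 0.7, 0.2]
gripper_width: 0.5
```

```bash
python3 - <<'E'
from h import *
print(env.state()['ee_pos'],env.state()['gripper_width'])
a=cv2.resize(env.grab_frame("scene")[:,:,::-1][240:340,230:330],None,fx=4,fy=4,interpolation=cv2.INTER_CUBIC)
b=cv2.resize(env.grab_frame("wrist")[:,:,::-1],(400,250))
b=np.vstack([b,np.zeros((150,400,3),np.uint8)])
cv2.imwrite("pics/p5.png",np.hstack([a,b]))
E
```

```text
[ 528.6439735  -360.54242632   85.37125522] 0.5107420453450808
```

View pics/p5.png

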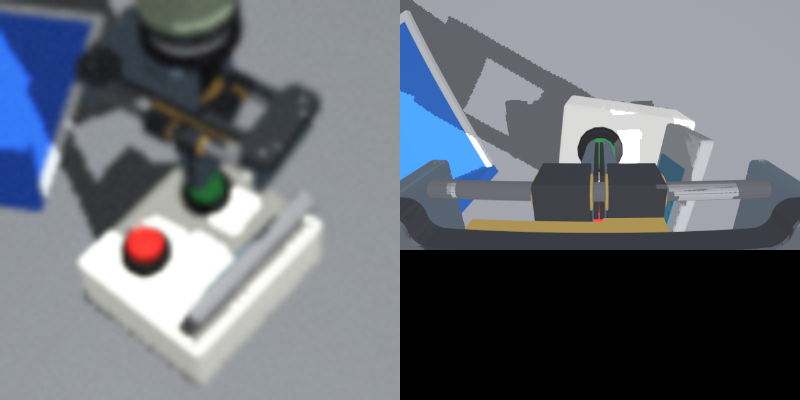

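The closed fingertips are centred over the green button, and the red one is well clear. Pressing slowly.

drive_tool([
  [[0,0,-0.002],[0,0,0]],
  [[0,0,-0.002],[0,0,0]],
  [[0,0,-0.002],[0,0,0]],
  [[0,0,-0.002],[0,0,0]],
  [[0,0,-0.002],[0,0,0]],
  [[0,0,-0.001],[0,0,0]],
  [[0,0,-0.001],[0,0,0]],
  [[0,0,-0.001],[0,0,0]],
  [[0,0,-0.001],[0,0,0]],
  [[0,0,0],[0,0,0]],
])

```text
time_s: 10.65
ee_pos: [528.8, -360.7, 72.3]
ee_rot: [180.0, -0.0, -2.4]
force: [0.4, 1.2, 3.6]
gripper_width: 0.3
```

drive_tool([
  [[0,0,-0.001],[0,0,0]],
  [[0,0,-0.001],[0,0,0]],
  [[0,0,-0.001],[0,0,0]],
  [[0,0,0],[0,0,0]],
  [[0,0,0],[0,0,0]],
  [[0,0,0],[0,0,0]],
  [[0,0,0],[0,0,0]],
  [[0,0,0],[0,0,0]],
  [[0,0,0],[0,0,0]],
  [[0,0,0],[0,0,0]],
])

```text
time_s: 11.48
ee_pos: [528.8, -360.7, 71.1]
ee_rot: [180.0, -0.1, -2.4]
force: [-2.6, 1.8, 12.9]
gripper_width: 0.5
```

drive_tool([
  [[0,0,-0.001],[0,0,0]],
  [[0,0,-0.001],[0,0,0]],
  [[0,0,0],[0,0,0]],
  [[0,0,0],[0,0,0]],
  [[0,0,0],[0,0,0]],
  [[0,0,0],[0,0,0]],
  [[0,0,0],[0,0,0]],
  [[0,0,0],[0,0,0]],
  [[0,0,0],[0,0,0]],
  [[0,0,0],[0,0,0]],
])

```text
time_s: 12.32
ee_pos: [528.8, -360.7, 71.0]
ee_rot: [179.9, -0.1, -2.4]
force: [-6.2, 3.6, 23.3]
gripper_width: 0.5
```

```bash
python3 - <<'E'
from h import *
print(env.state())
a=cv2.resize(env.grab_frame("scene")[:,:,::-1][250:330,240:320],None,fx=5,fy=5,interpolation=cv2.INTER_CUBIC)
b=cv2.resize(env.grab_frame("wrist")[:,:,::-1][130:330,220:420],(400,400),interpolation=cv2.INTER_CUBIC)
cv2.imwrite("pics/p6.png",np.hstack([a,b]))
E
```

```text
{'time_s': 12.3167, 'qpos': array([-3.53273746e+01,  3.04565461e+01,  9.17828745e+01, -4.25719580e-04,
        5.76231210e+01, -3.29208128e+01]), 'qvel': array([-0.02591858,  0.02013872, -0.07303224,  0.01429063,  0.07721586,
       -0.15052392]), 'effort': array([ 3.40393034e-02, -3.54269743e+01, -1.65868914e+01,  6.85602240e-02,
       -2.24578969e+00,  7.37752143e-04]), 'ee_pos': array([ 528.83755118, -360.72436971,   71.01180029]), 'ee_rot': array([ 1.79924992e+02, -1.15189975e-01, -2.40625883e+00]), 'force': array([-6.15574384,  3.60756695, 23.28465962]), 'torque': array([0.80131626, 0.98583624, 0.006858  ]), 'gripper_width': 0.4766642733056766}
```

View pics/p6.png

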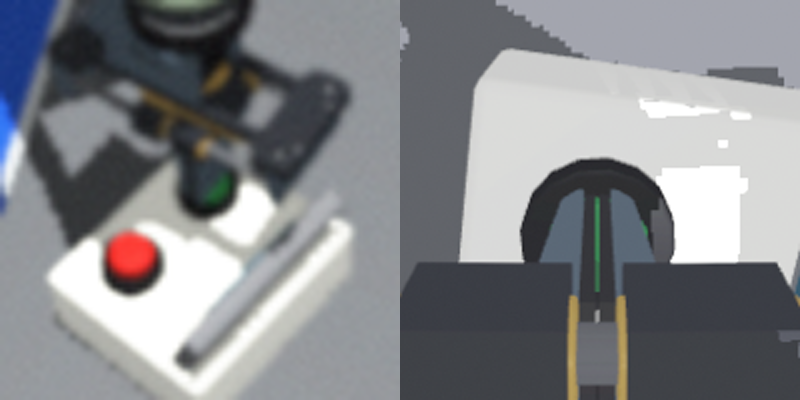

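A hard stop at z≈71. I'll check on the way up that the spring profile matches full 6 mm travel.

drive_tool([
  [[0,0,0.001],[0,0,0]],
  [[0,0,0.001],[0,0,0]],
  [[0,0,0.001],[0,0,0]],
  [[0,0,0.001],[0,0,0]],
  [[0,0,0.0005],[0,0,0]],
  [[0,0,0],[0,0,0]],
  [[0,0,0],[0,0,0]],
  [[0,0,0],[0,0,0]],
  [[0,0,0],[0,0,0]],
  [[0,0,0],[0,0,0]],
])

```text
time_s: 13.25
ee_pos: [528.8, -360.6, 71.4]
ee_rot: [180.0, -0.0, -2.4]
force: [-1.3, 0.1, 5.0]
gripper_width: 0.6
```

drive_tool([
  [[0,0,0.001],[0,0,0]],
  [[0,0,0.0005],[0,0,0]],
  [[0,0,0],[0,0,0]],
  [[0,0,0],[0,0,0]],
  [[0,0,0],[0,0,0]],
  [[0,0,0],[0,0,0]],
  [[0,0,0],[0,0,0]],
  [[0,0,0],[0,0,0]],
  [[0,0,0],[0,0,0]],
  [[0,0,0],[0,0,0]],
])

```text
time_s: 14.08
ee_pos: [528.8, -360.6, 73.0]
ee_rot: [180.0, -0.0, -2.4]
force: [0.7, -1.1, 3.9]
gripper_width: 0.1
```

drive_tool([
  [[0,0,0.001],[0,0,0]],
  [[0,0,0.0005],[0,0,0]],
  [[0,0,0],[0,0,0]],
  [[0,0,0],[0,0,0]],
  [[0,0,0],[0,0,0]],
  [[0,0,0],[0,0,0]],
  [[0,0,0],[0,0,0]],
  [[0,0,0],[0,0,0]],
  [[0,0,0],[0,0,0]],
  [[0,0,0],[0,0,0]],
])

```text
time_s: 14.92
ee_pos: [528.8, -360.6, 74.5]
ee_rot: [180.0, -0.0, -2.4]
force: [1.3, -0.5, 3.4]
gripper_width: 0.4
```

drive_tool([
  [[0,0,0.001],[0,0,0]],
  [[0,0,0.001],[0,0,0]],
  [[0,0,0.001],[0,0,0]],
  [[0,0,0.001],[0,0,0]],
  [[0,0,0],[0,0,0]],
  [[0,0,0],[0,0,0]],
  [[0,0,0],[0,0,0]],
  [[0,0,0],[0,0,0]],
  [[0,0,0],[0,0,0]],
  [[0,0,0],[0,0,0]],
])

```text
time_s: 15.75
ee_pos: [528.6, -360.5, 78.3]
ee_rot: [-180.0, 0.0, -2.4]
force: [-0.1, 0.3, -0.2]
gripper_width: -0.0
```

The forces (5.0, 3.9, 3.4, then 0 N over about 6 mm) match the button's spring, ending at its stop. Retreating and checking.

drive_tool([
  [[0,0,0.015],[0,0,0]],
  [[0,0,0.02],[0,0,0]],
  [[0,0,0.02],[0,0,0]],
  [[0,0,0.02],[0,0,0]],
  [[0,0,0.02],[0,0,0]],
  [[0,0,0.02],[0,0,0]],
  [[0,0,0.02],[0,0,0]],
  [[0,0,0.02],[0,0,0]],
  [[0,0,0.015],[0,0,0]],
  [[0,0,0],[0,0,0]],
])

```text
time_s: 16.58
ee_pos: [530.0, -361.5, 252.3]
ee_rot: [179.8, -0.3, -2.4]
force: [0.3, 0.6, -0.2]
gripper_width: 0.4
```

```bash
python3 - <<'E'
from h import *
a=env.grab_frame("scene")[:,:,::-1][130:330,220:420]
b=env.grab_frame("side")[:,:,::-1][100:300,220:420]
cv2.imwrite("pics/p7.png",cv2.resize(np.hstack([a,b]),None,fx=2,fy=2,interpolation=cv2.INTER_CUBIC))
E
```

```text
(no output)
```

View pics/p7.png

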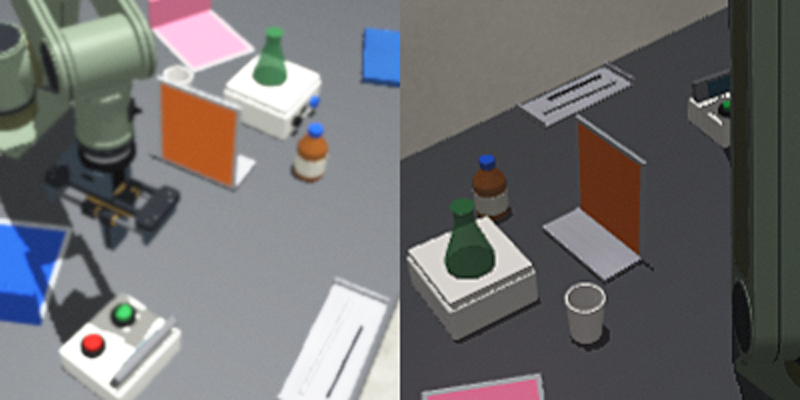

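The shield stands upright in both views, the green button is back up, the flask, bottle and beaker have not moved, and the robot is clear of everything.

```bash
python3 -c "
from workcell import env
print(env.job_done())"
```

```text
the job is handed in; nothing more can be done
None
```

The job is handed in at about 17 s of the 48 s allowed. The shield is standing on its foot about where it lay, and the green start button was pressed fully down afterwards and released.

- **Shield:** I pushed the foot's free edge over with the open fingertips, at about 2.5 N. The shield pivoted on its heel and fell onto its sole by itself. The last scene and side pictures show it upright and clear of the stirrer.
- **Green button:** I pressed it with the shut fingertips until it hit a hard stop at a tip height of 71 mm, where the force rose to 23 N. On release the force fell from 5.0 N at 71.4 mm to 3.9 and 3.4 N, and was zero at 78.3 mm, which fits about 6 mm of spring travel. I could not read the button's joint travel directly, so "fully down" rests on that stop and the force profile.
- **Left alone:** The flask, bottle and beaker look unmoved in the last pictures, and I did not go near the red button. The robot was touching nothing when I handed in.
- **Disagreement:** Camera triangulation put the green button's top at about 71 mm, but the contact forces put it at about 77 mm. I relied on the contact forces.

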